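# Tag the bay and hold its self-closing tray open

### The arm

A 7-joint arm with a two-finger parallel gripper is mounted at the origin on a cart in front of the work surface, level with it; the furniture and walls round the work are solid. World frame = base frame: x ahead of the robot, y to its left, z up, the work surface at z = 0. Lengths are in m, angles in rad, forces in N, time in s.
With the tool pointing down it reaches from about 0.425 to 0.825 m from the base axis. Payload 3.6 kg.
Tool frame: the origin (TCP) lies at the very end of the fingers, on their centre line; the grasp point (between the pads) lies manip.pinch_z behind it (manip.pinch_z is the distance from the TCP to the grasp point, in m); z points along the fingers, x is the direction in which the jaws open and shut, and the axes are right-handed (so a half turn about z gives the same grasp; the last joint's range is limited). The gripper opens to 93 mm and grips with 3 to 60 N. Pads are 15 mm wide; open, the fingers measure 128 mm over their backs; the gripper's body (75 mm by 188 mm) begins 65 mm behind the grasp point.
Start: joints at [1.252, 0.615, -0.013, 1.423, 0.008, 1.103, -0.04], TCP at [0.188, -0.622, 0.219] pointing down, gripper open.
Joint ranges: [-3.12, 3.12], [-0.3, 2.06], [-1.34, 1.32], [0.26, 2.42], [-1.36, 4.5], [0.01, 1.98], [-2.84, 2.84]. Speed limits (rad/s): [2.79, 2.79, 3.14, 3.14, 3.14, 3.14, 3.14].

### API

Orientations are given as [roll, pitch, yaw] about the fixed x, y, z axes, in that order (R = Rz(yaw) Ry(pitch) Rx(roll)).
In Python, from bench import manip, effector, vision, ticket, models, current_time, current_joint_positions, current_dq, current_effort, current_tool_pos, current_tcp_rot, current_force, current_ft_torque, current_finger_gap gives the robot as it stands. Calls block until the motion is done:
- manip.goto(position, orientation): joint-space move of the TCP to a pose.
- manip.line_to(position, rate=0.15, frame=None, max_force=None): straight line of the TCP; frame=None keeps the orientation; rate is the mean speed in m/s. With max_force (N) it stops when the force on the tool has changed by that much, and returns True; else False.
- manip.move_j(angles): joint-space move.
- effector.command_gripper(opening, effort=None): opening from 0.0 (shut) to 1.0 (fully open); effort is the grip in N (None keeps the last); returns when the fingers have stopped.
- manip.sleep(seconds).
- manip.solve_ik(position, orientation): joint angles nearest the present ones, or None.
- vision.get_image(name): name is "scene" or "top"; returns a dict with "color" (400x640x3 uint8, blue, green, red), "K" (3x3 intrinsics, pixels), "pose" (4x4, takes a point from camera to world coordinates). Camera axes: x right, y down, z forward; pixel columns grow to the right and rows downward; lengths in m; the calibration is good to about 2 mm. A picture is of the moment at which its call begins. There is no depth.
A pose or a line that the arm cannot do raises manip.MotionError and nothing moves.
- ticket.finish_job(): hands the job in, once; it reports no verdict.
Trained networks look in a picture, given as the dict that the camera call returned (one of the last four; its "shot" number tells which), for a name from the list of things; names that differ only in an ending like _2 or _b are one class to them, and where a whole thing is asked for, a point or a joint stands for the part that bears it (a point fixed in the world has none). Each returns a list of dicts, best first, with "confidence" (0 to 1); they miss things now and then, are a little off and sometimes report something else, mostly with a low value. They report only what shows in the picture. A call takes as long as a camera call. They do not tell look-alikes from the thing itself.
- models.recognise(thing, picture): "extent" ([left, top, right, bottom] in pixels, round what is visible of it).
- models.tip_of(thing, picture): "centre" ([column, row] in pixels: a listed point, or the origin of a listed thing).
Readings, each from a call of its own:
- current_time(): time.
- current_joint_positions(): joint angles.
- current_dq(): joint speeds.
- current_effort(): joint torques, N m.
- current_tool_pos(): TCP position.
- current_tcp_rot(): TCP orientation.
- current_force(): force on the tool from outside, world axes, zero at the start.
- current_ft_torque(): the same for the moment, N m.
- current_finger_gap(): opening from 0.0 (shut) to 1.0 (fully open).
Only numpy, scipy, OpenCV 4.12 (cv2) and the standard library are available. Lean on these libraries where they do the work, as an engineer would, in place of code of your own. Each camera call takes 0.05 s, during which the arm holds its last target. There are 200 camera calls.

### The job

Get the bay with the star-shaped cutter ready for a colleague to top up: take the tag hanger off its rest, hook it over the free right-hand end of the stand's rail, slide it along the rail until it hangs centred over the tray that holds the star-shaped cutter, and let go of it. Then pull that tray out by its knob until the knob's centre is level with the pointer clip on the middle rib, and finish holding it there against its spring, without letting go of the knob. Leave the other tray shut and the things standing around where they are.

Things in the scene. Friction and masses are not known exactly. Their poses are not given: they have to be found in the camera images.
- bay_stand: Fixed two-bay metal stand. Origin on the table; x axis away from the robot, y to its left, z up (turned up to 0.12 rad). Base: x -140 to +82 mm, 250 mm wide. Two open trays side by side, centre lines y = +65 and -65 mm; side walls 42 mm high, middle rib at y = 0 12 mm wide, 30 mm high. Behind the trays a grey spring housing, x 51 to 81, 60 mm high, a dark ridge on each centre line.
- rail_mid (a point): Point on the tag rail's axis, half-way between the trays (stand x = 66, y = 0, z = 235 mm); axes as the stand. The rail is a round steel bar, 12 mm diameter, along the stand's y from the left post at +113 mm to the right post at -181 mm; posts no higher than the rail; a sink rim 190 mm high is close behind its right end. Free right-hand end: y -170 to -110 mm, beyond the right tray.
- tag_tab (a point): Centre of the grip tab on top of the loose tag hanger: upright steel tab 24 mm (hanger x) by 14 mm (hanger y, grip across this) by 36 mm high. The hook's roof ridge is 17 mm below this point. Axes as the hanger: x from the tag plate to the rear leg, y along the bar it hangs on, z up. At the start it hangs on the tag rest, tag plate towards the robot.
- tag_seat (a point): The point of the tag hanger that coincides with the axis of the bar it hangs on (34 mm straight below tag_tab); axes as the hanger.
- tag_hanger: Tag hanger of bent steel sheet, about 90 g: under the tab a 45 degree roof, 30 mm along y, over a gap 24 mm wide, open downward, that goes over the bar. In front (-x) the tag plate, 50 mm wide, reaching 58 mm below the bar's axis; behind (+x) a leg 30 mm wide reaching 31 mm below it, flared outward at the foot. Origin and axes as tag_seat.
- tag_rest: Fixed low rest on which the tag hanger hangs at the start, front right: base 80 x 125 x 10 mm, two posts, a 12 mm bar along its y, axis 100 mm above the table. Origin on the table under its middle; turned by up to 0.3 rad.
- tray_left_knob (a point): Grip centre of the left-hand tray's knob: upright black cylinder, 22 mm across, 36 mm high (55 to 91 mm above the table), on the tray's front panel (top 42 mm). Moves with the tray; axes as the stand.
- tray_right_knob (a point): The same for the right-hand tray.
- tray_left (a joint): How far the left-hand tray is pulled out towards the robot (the stand's -x), m: 0 shut, 0.085 at its stop. A spring pulls it shut: 3.2 N when shut, 40 N/m more as it comes out (about 5.5 N at the pointer); it shuts by itself when let go.
- tray_right (a joint): The same for the right-hand tray.
- tray_left_floor (a point): Middle of the floor of the left-hand tray, 14 mm above the table; moves with it; axes as the stand. The open steel tray is 100 mm wide, 119 mm long with its front panel, 40 mm high.
- tray_right_floor (a point): The same for the right-hand tray.
- pointer_mark (a point): Middle of the small dark pointer clip astride the middle rib in front of the shut trays (22 mm wide, top 45 mm above the table), set 37 to 67 mm nearer the robot than the shut knobs. Its x is the mark: the pulled knob's centre comes level with it along the stand's x. Axes as the stand.
- star_centre (a point): Centre of the star-shaped biscuit cutter (69 x 72 x 23 mm, loose) lying in one of the two trays.
- round_centre (a point): Centre of the plain round biscuit cutter (57 mm across, 23 mm high, loose) lying in the other tray.
- measure_cup_a: Bystander, leave alone: small steel measuring cup with a flat handle, 51 x 132 x 31 mm, back left; origin under its middle.
- label_gun: Bystander, leave alone: dark grey price label gun lying on its side, 179 x 93 x 46 mm, on the right; origin under its middle.
- pot_lid: Bystander, leave alone: small round metal lid with a black knob, 110 mm across, 45 mm high, on the right; origin under its middle.
- carton: Bystander, leave alone: small carton, 75 x 90 x 50 mm, at the front between the stand and the tag rest; origin under its middle.
- tin: Bystander, leave alone: small round open tin, 83 mm across, 30 mm high, to the left of the stand; origin under its middle.
Mind the look-alikes: they are no part of the job. What is shaped like the part that bears round_centre but blue or pink is not meant.

How it is judged:
By the outcome, as a careful person would: the job done as asked, in the order asked, and still so for the second after the job is handed in, while the arm keeps its last pose, push and grip.
It also fails if it takes over 64 s, if anything falls off the work surface, if the arm or the gripper's body presses on something with over 40 N, if the wrist force passes 120 N, or if a joint passes its speed limit or range.

## Working session

There is one attempt and no reset: what is moved stays moved. The work goes in short steps, each a Python script; the robot and the scene stay as the last script left them, time stands still between calls to the robot, and variables do not carry over. Pictures are saved under pics/ and viewed, about 8 in all and at most 12, crops included, and the job is handed in when it is done.

```bash
mkdir -p pics; ls
cat > h.py <<'E'
import numpy as np, cv2
from bench import *
def shoot(n,fn=None):
    p=vision.get_image(n)
    if fn: cv2.imwrite('pics/'+fn,p["color"])
    return p
def ray(p,uv):
    K=np.array(p["K"]);T=np.array(p["pose"])
    d=T[:3,:3]@np.linalg.solve(K,[uv[0],uv[1],1.]);return T[:3,3],d/np.linalg.norm(d)
def atz(p,uv,z):
    o,d=ray(p,uv);return o+d*(z-o[2])/d[2]
def proj(p,X):
    T=np.linalg.inv(np.array(p["pose"]));c=T[:3,:3]@np.array(X)+T[:3,3];q=np.array(p["K"])@c;return q[:2]/q[2]
def tri(rs):
    A=np.zeros((3,3));b=np.zeros(3)
    for o,d in rs:
        M=np.eye(3)-np.outer(d,d);A+=M;b+=M@o
    X=np.linalg.solve(A,b);return X,[float(np.linalg.norm((np.eye(3)-np.outer(d,d))@(X-o))) for o,d in rs]
E
python3 - <<'E'
from h import *
np.set_printoptions(precision=3,suppress=True)
P={n:shoot(n,n+'0.png') for n in("scene","top")}
for n in P: print(n,np.array(P[n]["pose"])[:3].tolist(),np.array(P[n]["K"])[0,0])
for t in "bay_stand rail_mid tag_tab tag_seat tag_rest tray_left_knob tray_right_knob tray_left_floor tray_right_floor pointer_mark star_centre round_centre carton label_gun pot_lid tin".split():
    for n in P:
        print(t,n,[(np.round(r["centre"],1).tolist(),round(r["confidence"],2)) for r in models.tip_of(t,P[n])[:4]])
print(manip.pinch_z,current_time(),current_tool_pos(),current_tcp_rot())
E
```

```text
pics
scene [[0.6106833158134815, -0.4404302674100189, 0.6580935095685042, -0.20271713772512973], [-0.7916375696397387, -0.3598981296255521, 0.4937441590813173, -0.5828507466829708], [0.019386751196100577, -0.8224928667418147, -0.5684449296430499, 0.8024626871200515]] 375.46888917599307
top [[0.018529951808216188, -0.9838387066361999, 0.1780955928999779, 0.2574906423168397], [-0.9996864692169176, -0.021231285834706248, -0.013273875335327931, -0.016701431915103142], [0.016840550780720113, -0.17779379017900057, -0.9839236576194249, 1.6083386672508047]] 432.45465671031843
bay_stand scene [([295.3, 216.7], 0.71)]
bay_stand top [([250.3, 196.4], 0.63), ([315.1, 233.5], 0.35)]
rail_mid scene [([309.6, 151.1], 0.95), ([310.6, 219.0], 0.53), ([399.1, 253.9], 0.47)]
rail_mid top [([270.4, 150.8], 0.96)]
tag_tab scene [([403.2, 243.9], 0.72)]
tag_tab top [([386.8, 195.9], 0.49)]
tag_seat scene [([396.4, 250.6], 0.69), ([270.9, 222.3], 0.54)]
tag_seat top [([386.0, 195.1], 0.72), ([387.3, 194.6], 0.56), ([252.9, 195.8], 0.16)]
tag_rest scene [([390.7, 275.7], 0.65)]
tag_rest top []
tray_left_kno
[... 620 characters left out ...]
, 0.63)]
star_centre top [([254.9, 185.3], 0.4)]
round_centre scene [([337.0, 275.0], 0.8), ([261.8, 251.8], 0.67), ([308.6, 219.0], 0.5)]
round_centre top [([325.5, 199.2], 0.61), ([345.0, 223.9], 0.55), ([291.8, 188.1], 0.45)]
carton scene [([296.3, 265.1], 0.61)]
carton top [([315.3, 231.7], 0.69)]
label_gun scene [([433.4, 324.5], 0.59), ([392.5, 278.5], 0.2)]
label_gun top [([425.4, 221.5], 0.9), ([273.3, 185.9], 0.52)]
pot_lid scene [([436.4, 285.6], 0.94), ([397.6, 249.1], 0.55)]
pot_lid top [([412.6, 183.5], 0.73)]
tin scene [([225.6, 193.5], 0.64)]
tin top [([191.9, 199.4], 0.58), ([318.5, 232.0], 0.3), ([385.7, 195.1], 0.21)]
0.0188 1.7 [ 0.188 -0.622  0.219] [-3.142  0.    -1.278]
```

Run:
```python
from h import *
s=cv2.imread('pics/scene0.png')[100:360,190:510]; t=cv2.imread('pics/top0.png')[120:270,170:450]
cv2.imwrite('pics/s0c.png',cv2.resize(s,None,fx=2.3,fy=2.3,interpolation=3))
cv2.imwrite('pics/t0c.png',cv2.resize(t,None,fx=2.8,fy=2.8,interpolation=3))
```

```text
(no output)
```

View pics/s0c.png

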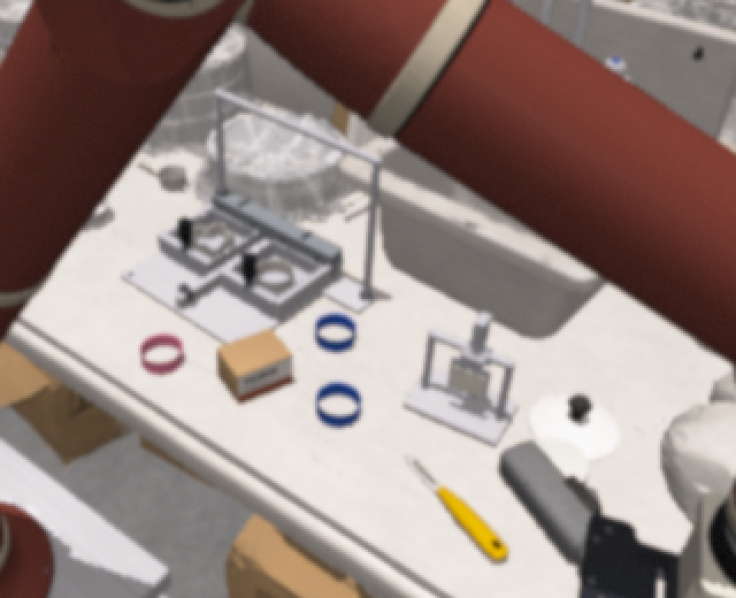

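View pics/t0c.png

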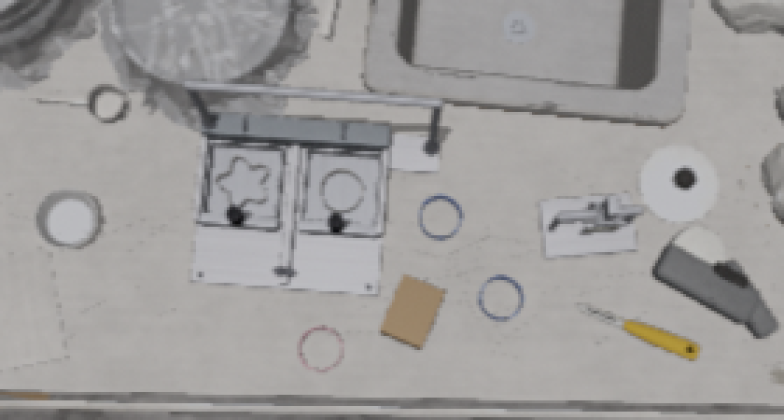

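Run:
```python
from h import *
s=cv2.imread('pics/scene0.png')[230:295,360:420]; t=cv2.imread('pics/top0.png')[180:215,358:408]
s=cv2.resize(s,(480,520),interpolation=2);t=cv2.resize(t,(300*1,210),interpolation=2)
s=cv2.resize(cv2.imread('pics/scene0.png')[230:295,360:410],(450,585),interpolation=2)
t=cv2.resize(cv2.imread('pics/top0.png')[185:215,362:402],(340,255),interpolation=2)
c=np.zeros((585,800,3),np.uint8);c[:,:450]=s;c[:255,455:795]=t
u=cv2.resize(cv2.imread('pics/scene0.png')[190:230,262:317],(340,247),interpolation=2);c[300:547,455:795]=u
cv2.imwrite('pics/z1.png',c)
from scipy.optimize import least_squares
P={n:shoot(n) for n in("scene","top")}
obs=[('rail','scene',(309.6,151.1)),('rail','top',(270.4,150.8)),('L','scene',(285.2,140.4)),('R','scene',(354.3,170.4)),('L','top',(237.9,150.7)),('R','top',(326.4,156.8)),
('kl','scene',(272,201.1)),('kl','top',(253.2,196.1)),('kr','scene',(298.2,215.1)),('kr','top',(291.8,199.6)),('fl','scene',(283.8,208)),('fl','top',(256.6,190.2)),('fr','scene',(308.4,220.6)),('fr','top',(289.7,185.9)),
('pm','scene',(270.9,226.5)),('pm','top',(271.8,216.4)),('bl','top',(238.6,220)),('br','top',(305.7,224.6))]
def pts(v):
    x,y,a,k,f,p=v
    m=dict(rail=(.066,0,.235),L=(.066,.113,.235),R=(.066,-.181,.235),kl=(k,.065,.073),kr=(k,-.065,.073),fl=(f,.065,.014),fr=(f,-.065,.014),pm=(p,0,.04),bl=(-.14,.125,.004),br=(-.14,-.125,.004))
    c,s=np.cos(a),np.sin(a)
    return {n:np.array([x+c*q[0]-s*q[1],y+s*q[0]+c*q[1],q[2]]) for n,q in m.items()}
def res(v):
    m=pts(v);return np.concatenate([proj(P[n],m[t])-q for t,n,q in obs])
r=least_squares(res,[.6,.1,0,-.06,0,-.11],loss='soft_l1')
np.set_printoptions(precision=4,suppress=True)
print(r.x);[print(o[0],o[1],e) for o,e in zip(obs,res(r.x).reshape(-1,2).round(1))]
for a,b in [((403.2,243.9),(386.8,195.9)),((399.1,242.6),(393,195)),((396.4,250.6),(386,195.1))]:
    print(tri([ray(P['scene'],a),ray(P['top'],b)]))
print('tab z=.134', atz(P['scene'],(399.1,242.6),.134),'lid',atz(P['top'],(412.6,183.5),0),'gun',atz(P['top'],(425.4,221.5),0.02),'carton',atz(P['top'],(315.3,231.7),.02))
```

```text
[ 0.5857  0.1106 -0.0468 -0.0578 -0.005  -0.1223]
rail scene [ 0.  -0.2]
rail top [1.1 1.3]
L scene [-0.2  0.2]
R scene [ 0.2 -0.7]
L top [-0.8 -0.9]
R top [ 0.  -0.9]
kl scene [-1.1 -1. ]
kl top [1.  0.5]
kr scene [0.7 0.5]
kr top [-1.6 -0.6]
fl scene [-1.2 -0.6]
fl top [ 0.7 -4.6]
fr scene [1.4 1.9]
fr top [2.2 2. ]
pm scene [-0.1 -1.9]
pm top [-0.3  0.4]
bl top [-0.3  0.5]
br top [-0.4  0.4]
(array([ 0.5377, -0.2969,  0.1339]), [0.00892647992208157, 0.008926479922081648])
(array([ 0.5299, -0.3029,  0.1497]), [0.0057390019898828, 0.005739001989882769])
(array([ 0.54  , -0.2907,  0.1062]), [0.0010303465500211722, 0.0010303465500213925])
tab z=.134 [ 0.5425 -0.2922  0.134 ] lid [ 0.6078 -0.4133  0.    ] gun [ 0.4604 -0.4529  0.02  ] carton [ 0.4142 -0.045   0.02  ]
```

View pics/z1.png

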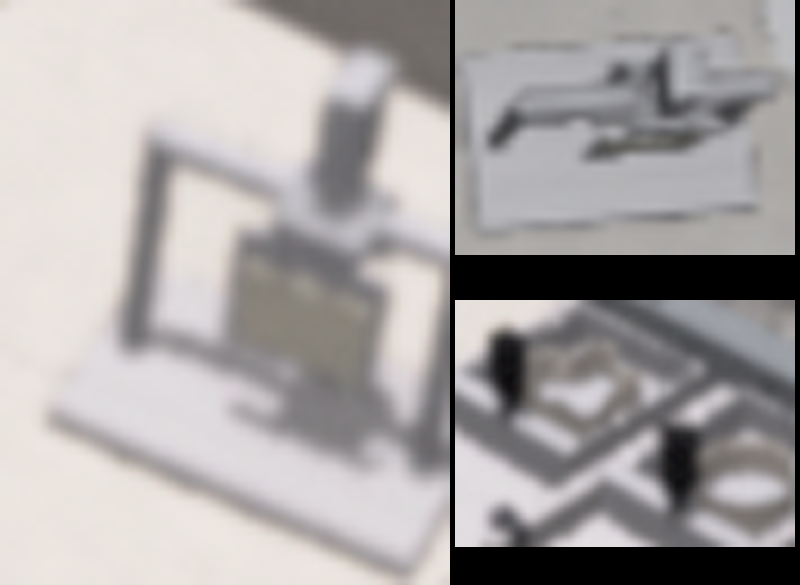

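Run:
```python
from h import *
np.set_printoptions(precision=4,suppress=True)
P={n:shoot(n) for n in("scene","top")}
X,e=tri([ray(P['scene'],(398.9,244.4)),ray(P['top'],(389.6,193.8))]);print(X,e, atz(P['scene'],(398.9,244.4),.134),atz(P['top'],(389.6,193.8),.134))
# bar axis: tops of bar at ends next to posts (scene: left (150,133), right ~(448,250) ; top)
z1=lambda x,y:(360+x/9,230+y/9); z2=lambda x,y:(362+(x-455)/8.5,185+y/8.5)
L=tri([ray(P['scene'],z1(152,138)),ray(P['top'],z2(515,104))]);print('bar left',L)
cL=[atz(P['top'],z2(*q),.010) for q in((466,60),(735,33),(757,205),(480,228))];print('base',np.array(cL),np.mean(cL,0))
for n in P:
    print('tab rec',n,[(np.round(r["extent"],1).tolist(),round(r["confidence"],2)) for r in models.recognise('tag_hanger',P[n])[:2]])
X=np.array([.5405,-.2925,.134]) 
print(manip.solve_ik([X[0],X[1],.23],[np.pi,0,-1.47]))
for q in([.645,-.033,.40],[.655,.172,.35]): print(manip.solve_ik(q,[np.pi,0,-1.618]))
for y in(-.047,-.047-np.pi,-.047+np.pi):
  for q in([.531,.178,.2],[.467,.18,.0542]): print(y,manip.solve_ik(q,[np.pi,0,y]))
print(current_time())
```

```text
[ 0.5387 -0.2969  0.1333] [0.0027983423320226547, 0.0027983423320226733] [ 0.5356 -0.2952  0.134 ] [ 0.5402 -0.2991  0.134 ]
bar left (array([ 0.5333, -0.2327,  0.0974]), [6.998261995610251e-05, 6.998261995599433e-05])
base [[ 0.5685 -0.2235  0.01  ]
 [ 0.5834 -0.3433  0.01  ]
 [ 0.5062 -0.3519  0.01  ]
 [ 0.4934 -0.2295  0.01  ]] [ 0.5379 -0.2871  0.01  ]
tab rec scene [([384.9, 234.7, 402.3, 274.7], 0.57)]
tab rec top [([378.8, 187.4, 393.9, 203.6], 0.65)]
[ 0.4659  0.5479 -0.009   1.5174  0.0053  1.0763 -1.0143]
[ 0.1427  0.5294 -0.2476  1.0839  0.1241  1.5419 -1.6937]
[-0.0703  0.6233 -0.4607  1.0859  0.2635  1.4865 -2.0941]
-0.047 [ 0.1427  0.6121 -0.822   1.6992  0.5048  1.0555 -0.8922]
-0.047 [-0.1071  0.6702 -0.4607  2.0096  0.5284  0.5797 -0.9794]
-3.1885926535897933 [ 0.2868  0.7434 -1.1492  1.6952  0.7257  1.1959  2.0437]
-3.1885926535897933 [ 0.2587  0.9356 -1.1525  1.9991  1.0686  0.9957  1.645 ]
3.094592653589793 [ 0.2868  0.7434 -1.1492  1.6952  0.7257  1.1959  2.0437]
3.094592653589793 [ 0.2587  0.9356 -1.1525  1.9991  1.0686  0.9957  1.645 ]
2.0
```

Run:
```python
from h import *
np.set_printoptions(precision=4,suppress=True)
X=np.array([.539,-.297]);O=[np.pi,0,.113-np.pi/2]
manip.goto([*X,.25],O)
effector.command_gripper(0.6,20)
print(manip.line_to([*X,.1212],rate=.08,max_force=6), current_tool_pos(),current_force())
f=current_force()
effector.command_gripper(0.0,20)
print(current_finger_gap()*93,current_force()-f,current_time())
for n in("scene","top"): shoot(n,n+'1.png')
s=cv2.resize(cv2.imread('pics/scene1.png')[200:290,350:440],(540,540),interpolation=2)
cv2.imwrite('pics/g1.png',s)
```

```text
False [ 0.5394 -0.2972  0.1217] [-0.3164 -0.5938  0.8807]
13.76201747795917 [ 0.4413  1.0373 -0.7825] 7.025
```

View pics/g1.png

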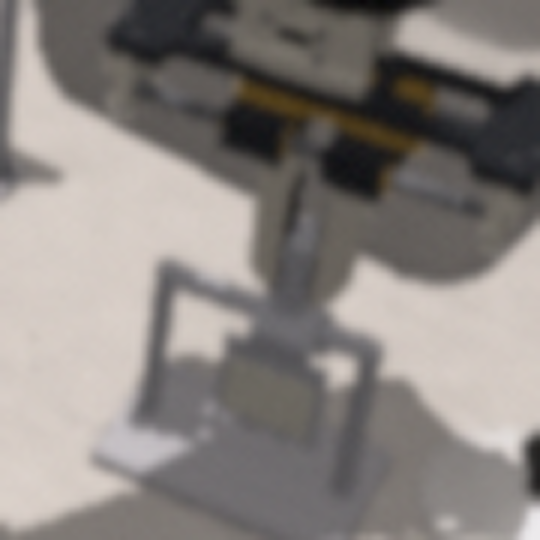

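Run:
```python
from h import *
np.set_printoptions(precision=4,suppress=True)
a=-.0468;c,s=np.cos(a),np.sin(a)
W=lambda x,y:np.array([.5857+c*x-s*y,.1106+s*x+c*y])
p=current_tool_pos()
manip.line_to([p[0],p[1],.345],rate=.12)
q=W(.066,-.14)+[.0007,0]; O=[np.pi,0,a-np.pi/2]
manip.line_to([*q,.345],rate=.15,frame=O)
manip.sleep(.3)
print(current_finger_gap()*93,current_tool_pos(),current_tcp_rot(),current_force(),current_time())
for n in("scene","top"):
    P=shoot(n,n+'2.png')
    print([proj(P,[*(W(.066,y)),.235]).round(1).tolist() for y in(-.18,-.14,-.1)])
s1=cv2.resize(cv2.imread('pics/scene2.png')[100:180,290:370],(560,560),interpolation=2)
cv2.imwrite('pics/g2.png',s1)
```

```text
14.049448016063241 [ 0.6457 -0.0326  0.3451] [-3.1415 -0.     -1.618 ] [ 0.4715 -0.0269 -1.0415] 11.4917
[[354.2, 169.6], [343.7, 165.1], [333.5, 160.9]]
[[326.1, 155.9], [314.0, 155.0], [301.8, 154.2]]
```

View pics/g2.png

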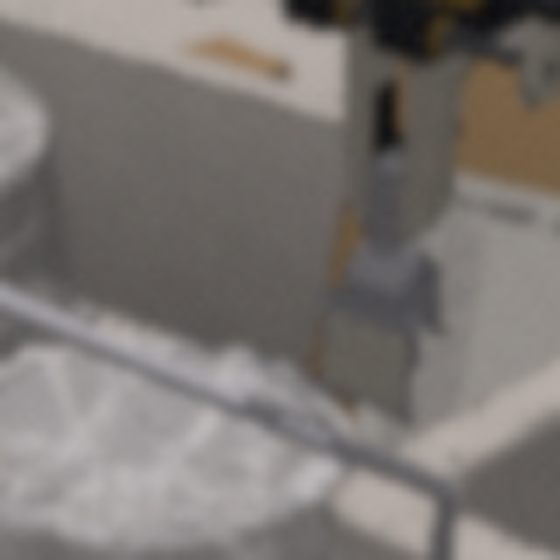

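Run:
```python
from h import *
np.set_printoptions(precision=0,suppress=True)
a=-.0468;c,s=np.cos(a),np.sin(a)
W=lambda x,y:np.array([.5857+c*x-s*y,.1106+s*x+c*y])
for n in("scene","top"):
    P=shoot(n); g=cv2.cvtColor(cv2.imread(f'pics/{n}0.png'),cv2.COLOR_BGR2GRAY).astype(np.float32)
    for y0,y1 in((-.165,-.115),(-.1,-.02),(0,.1)):
        dx=np.arange(-.018,.0181,.003)
        u=np.array([[proj(P,[*W(.066+d,y),.235]) for y in np.linspace(y0,y1,25)] for d in dx],np.float32)
        m=cv2.remap(g,u[...,0],u[...,1],1)
        print(n,y0,m.mean(1))
print('dx mm',dx*1000)
```

```text
scene -0.165 [192. 179. 166. 158. 161. 173. 187. 198. 202. 200. 196. 191. 187.]
scene -0.1 [189. 178. 165. 158. 160. 170. 184. 194. 200. 200. 198. 195. 191.]
scene 0 [149. 144. 141. 143. 151. 164. 177. 188. 192. 190. 183. 175. 166.]
top -0.165 [171. 171. 169. 154. 138. 153. 162. 147. 139. 148. 154. 156. 157.]
top -0.1 [169. 170. 168. 157. 138. 149. 163. 153. 150. 161. 163. 165. 167.]
top 0 [122. 120. 115. 109. 113. 141. 162. 153. 130. 127. 135. 137. 137.]
dx mm [-18. -15. -12.  -9.  -6.  -3.  -0.   3.   6.   9.  12.  15.  18.]
```

Run:
```python
from h import *
np.set_printoptions(precision=4,suppress=True)
p=current_tool_pos();f=current_force()
for z in(.285,.262,.2545):
    r=manip.line_to([p[0],p[1],z],rate=.05,max_force=4)
    print(z,r,current_tool_pos(),current_force()-f,current_finger_gap()*93)
    if r: break
print(current_time())
for n in("scene","top"): shoot(n,n+'3.png')
s1=cv2.resize(cv2.imread('pics/scene3.png')[120:190,305:375],(490,490),interpolation=2)
t1=cv2.resize(cv2.imread('pics/top3.png')[130:180,290:340],(300,300),interpolation=2)
o=np.zeros((490,800,3),np.uint8);o[:,:490]=s1;o[:300,495:795]=t1
cv2.imwrite('pics/g3.png',o)
```

```text
0.285 False [ 0.646  -0.0323  0.2854] [-0.5776  0.6223 -0.5832] 13.490628977914593
0.262 False [ 0.6458 -0.0324  0.2618] [-0.479  -0.2483 -0.5304] 14.005411384752597
0.2545 True [ 0.6457 -0.0323  0.257 ] [-1.4361 -0.0041  0.5353] 14.207263971639263
13.8583
```

View pics/g3.png

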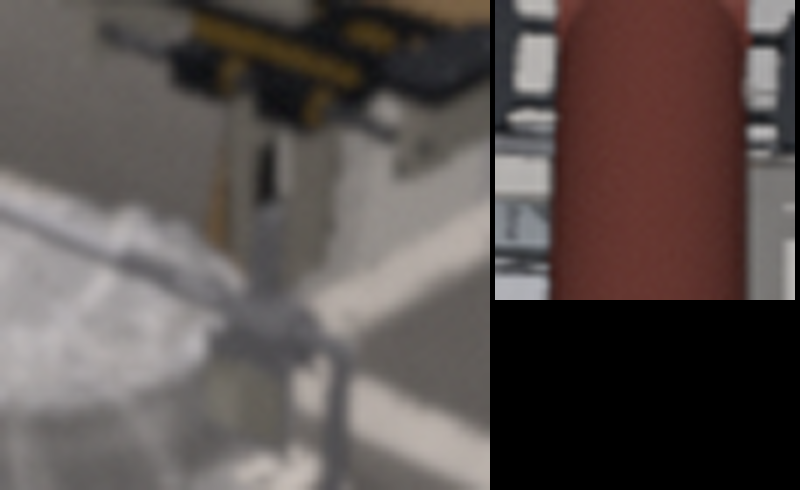

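Run:
```python
from h import *
np.set_printoptions(precision=4,suppress=True)
a=-.0468;c,s=np.cos(a),np.sin(a)
W=lambda x,y:np.array([.5857+c*x-s*y,.1106+s*x+c*y])
f=current_force();d=np.array([.0007,0])
for y in(-.05,.02,.065):
    r=manip.line_to([*(W(.066,y)+d),.2573],rate=.06,max_force=12)
    print(y,r,current_tool_pos(),current_force()-f,current_finger_gap()*93)
    if r: break
else:
    effector.command_gripper(.35); manip.sleep(.3)
    p=current_tool_pos();manip.line_to([p[0],p[1],.345],rate=.12)
    manip.goto([.45,.1,.36],[np.pi,0,a]); 
print(current_time())
for n in("scene","top"): shoot(n,n+'4.png')
s1=cv2.resize(cv2.imread('pics/scene4.png')[120:240,245:365],(480,480),interpolation=2)
t1=cv2.resize(cv2.imread('pics/top4.png')[135:235,230:310],(312,390),interpolation=2)
o=np.zeros((480,800,3),np.uint8);o[:,:480]=s1;o[:390,485:797]=t1
cv2.imwrite('pics/g4.png',o)
```

```text
-0.05 False [0.65   0.0569 0.2573] [-0.3741 -0.0012 -3.0035] 13.91545814464897
0.02 False [0.6533 0.1267 0.2573] [ 0.977   0.1179 -3.0804] 13.862329648971281
0.065 False [0.6555 0.1718 0.2573] [ 0.6894  0.128  -3.8524] 13.947298213254488
20.9083
```

View pics/g4.png

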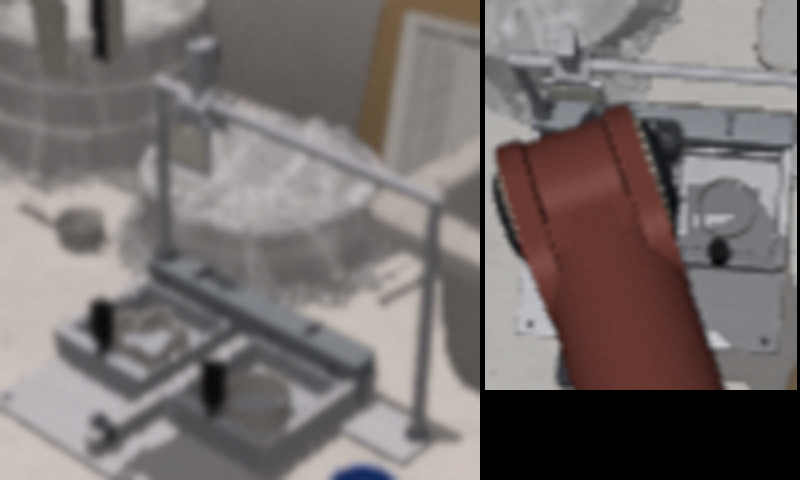

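Run:
```python
from h import *
np.set_printoptions(precision=0,suppress=True,linewidth=200)
a=-.0468;c,s=np.cos(a),np.sin(a)
W=lambda x,y:np.array([.5857+c*x-s*y,.1106+s*x+c*y])
dx=np.arange(-.03,.0301,.003);print((dx*1000))
im=[]
for n in("scene","top"):
    P=shoot(n); b=cv2.imread(f'pics/{n}{4 if n=="scene" else 0}.png');g=cv2.cvtColor(b,cv2.COLOR_BGR2GRAY).astype(np.float32)
    print(n,'tab',proj(P,[*W(.066,.065),.269]).round(1),'ridge',proj(P,[*W(.066,.065),.06]).round(1))
    for nm,x0,ys,z in(('ptr',-.122,(-.009,.009),.045),('ptr40',-.122,(-.009,.009),.040),('kl',-.058,(.06,.07),.091),('kl73',-.058,(.06,.07),.073),('kr',-.058,(-.07,-.06),.091),('kr73',-.058,(-.07,-.06),.073)):
        u=np.array([[proj(P,[*W(x0+d,y),z]) for y in np.linspace(*ys,7)] for d in dx],np.float32)
        print(nm,cv2.remap(g,u[...,0],u[...,1],1).mean(1))
    o=cv2.resize(b[205:240,255:290] if n=="scene" else b[190:225,245:280],(390,390),interpolation=0)
    im.append(o)
cv2.imwrite('pics/g5.png',np.hstack(im))
```

```text
[-30. -27. -24. -21. -18. -15. -12.  -9.  -6.  -3.  -0.   3.   6.   9.  12.  15.  18.  21.  24.  27.  30.]
scene tab [295. 136.] ridge [296. 189.]
ptr [180. 179. 178. 171. 156. 135. 115. 103. 105. 120. 143. 165. 177. 181. 182. 180. 175. 166. 151. 133. 120.]
ptr40 [176. 171. 170. 171. 166. 150. 126. 102.  87.  88. 105. 131. 156. 172. 177. 177. 176. 174. 169. 159. 147.]
kl [151. 149. 143. 132. 114.  88.  63.  44.  34.  37.  50.  71.  98. 122. 139. 146. 149. 152. 155. 157. 158.]
kl73 [165. 159. 139. 109.  77.  51.  33.  22.  16.  14.  16.  24.  38.  56.  75.  89.  97. 100.  98.  95.  90.]
kr [113. 108. 103.  90.  73.  53.  35.  24.  20.  25.  38.  59.  83. 105. 119. 122. 119. 116. 114. 115. 116.]
kr73 [97. 91. 78. 62. 46. 32. 21. 15. 12. 13. 17. 25. 37. 50. 62. 72. 78. 81. 83. 84. 84.]
top tab [250. 148.] ridge [258. 164.]
ptr [171. 167. 160. 169. 164. 164. 172. 164. 128.  97.  89. 103. 133. 161. 165. 167. 168. 168. 170. 170. 167.]
ptr40 [172. 168. 161. 166. 167. 161. 173. 167. 135. 102.  88.  97. 127. 155. 165. 167. 169. 168. 169. 170. 167.]
kl [181. 181. 178. 155. 109.  54.  38.  35.  38.  39.  38.  40.  56.  94. 133. 160. 168. 169. 169. 169. 169.]
kl73 [183. 181. 181. 177. 153. 104.  47.  26.  28.  35.  39.  40.  46.  66.  96. 127. 155. 167. 169. 170. 170.]
kr [184. 185. 180. 156.  88.  46.  31.  33.  41.  42.  43.  51.  68.  91. 119. 159. 171. 172. 172. 171. 171.]
kr73 [184. 184. 184. 179. 155.  87.  46.  33.  34.  41.  43.  46.  54.  71.  93. 116. 156. 171. 172. 172. 171.]
```

View pics/g5.png

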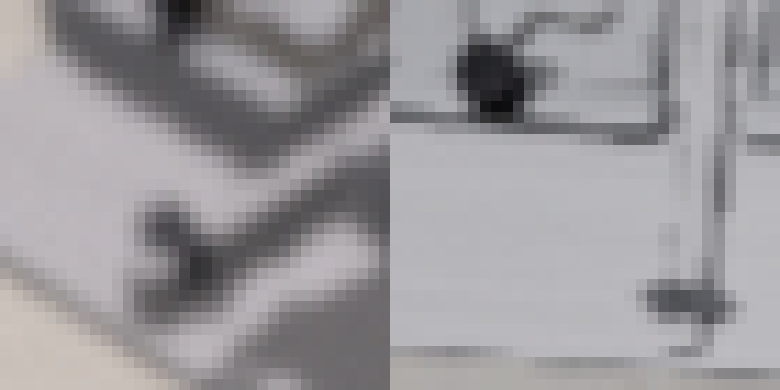

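Run:
```python
from h import *
np.set_printoptions(precision=1,suppress=True,linewidth=200)
a=-.0468;c,s=np.cos(a),np.sin(a)
W=lambda x,y:np.array([.5857+c*x-s*y,.1106+s*x+c*y])
manip.goto([.45,-.15,.36],[np.pi,0,a])
for n in("scene","top"):
    P=shoot(n,n+'5.png')
    print(n,[(np.round(r["centre"],1).tolist(),round(r["confidence"],2)) for r in models.tip_of('pointer_mark',P)],[(np.round(r["extent"],1).tolist(),round(r["confidence"],2)) for r in models.recognise('pointer_mark',P)])
    print([(np.round(r["centre"],1).tolist(),round(r["confidence"],2)) for r in models.tip_of('tag_seat',P)],proj(P,[*W(.066,.065),.235]))
    x0,y0=(255,205) if n=='scene' else (245,190)
    for x in(-.118,-.122,-.126):
        print(x,'pt px',[proj(P,[*W(x,y),z]) for y,z in((.011,.045),(0,.045),(-.011,.045),(.011,.004),(-.011,.004),(0,.038))])
    g=cv2.cvtColor(P["color"],cv2.COLOR_BGR2GRAY)
    print(g[218:238,262:282] if n=='scene' else g[208:224,264:282])
```

```text
scene [([270.3, 223.8], 0.55)] [([417.3, 271.7, 461.4, 299.5], 0.29)]
[([294.9, 149.3], 0.54), ([434.7, 323.9], 0.32)] [295.1 144.8]
-0.118 pt px [array([269.3, 221.4]), array([271.7, 222.8]), array([274. , 224.2]), array([270. , 231.1]), array([274.7, 234. ]), array([271.8, 224.5])]
-0.122 pt px [array([268.4, 221.9]), array([270.8, 223.3]), array([273.1, 224.8]), array([269.2, 231.7]), array([273.8, 234.6]), array([270.9, 225. ])]
-0.126 pt px [array([267.5, 222.5]), array([269.9, 223.9]), array([272.2, 225.3]), array([268.3, 232.3]), array([272.9, 235.1]), array([270. , 225.6])]
[[186 187 188 187 187 188 187 184 181 174 163 146 131 112  97  91  90  97 110 132]
 [186 186 187 187 188 188 188 187 186 183 180 173 163 143 121 106 107 119 143 164]
 [186 185 186 185 187 187 187 187 186 186 186 184 180 167 150 139 141 150 164 170]
 [186 186 185 185 186 186 185 184 183 186 186 187 184 178 173 169 169 167 164 153]
 [186 186 186 186 185 180 173 168 167 177 184 187 184 181 182 178 171 158 142 121]
 [188 186 186 185 182 167 149 132 132 152 173 184 186 182 176 165 148 125 106  93]
 [187 187 186
[... 2225 characters left out ...]
192 190 191 190 191 191]
 [189 189 188 177 151 129 121 140 136 114 154 189 192 191 191 191 191 191]
 [191 190 184 157 107  91  85  86  93  96 121 165 188 191 190 191 190 189]
 [189 189 188 170 127  93  85  85  90  90 101 133 172 190 191 191 191 191]
 [189 189 189 186 168 138 130 143 122  87 117 157 185 191 191 191 190 191]
 [189 189 189 190 187 182 181 182 158 142 179 186 191 191 191 190 191 190]
 [191 192 190 191 192 191 188 186 162 153 190 192 191 191 191 191 190 190]
 [189 189 189 189 189 177 149 138 145 173 192 193 192 192 192 192 192 191]
 [151 154 160 169 173 175 175 176 180 186 189 189 189 189 190 190 190 191]
 [167 168 169 171 175 175 171 161 160 151 140 138 137 138 145 155 165 173]]
```

Run:
```python
from h import *
np.set_printoptions(precision=4,suppress=True)
a=-.0468;c,s=np.cos(a),np.sin(a)
W=lambda x,y:np.array([.5857+c*x-s*y,.1106+s*x+c*y])
S=lambda p:np.array([c*(p[0]-.5857)+s*(p[1]-.1106),-s*(p[0]-.5857)+c*(p[1]-.1106)])
O=[np.pi,0,a]
effector.command_gripper(.6,40)
manip.goto([*W(-.09,.065),.25],O)
manip.line_to([*W(-.063,.065),.20],rate=.1)
f=current_force()
r=manip.line_to([*W(-.063,.065),.0545],rate=.07,max_force=6)
print(r,current_tool_pos(),current_force()-f)
if not r:
    effector.command_gripper(0.0,40); manip.sleep(.2)
    print('gap',current_finger_gap()*93,S(current_tool_pos()),current_force()-f)
    manip.line_to([*W(-.07,.065),.0545],rate=.03);manip.sleep(.2)
    print('out',S(current_tool_pos()),current_force()-f)
    for x in(-.066,-.064,-.062,-.060,-.058,-.056,-.054):
        r=manip.line_to([*W(x,.065),.0545],rate=.02,max_force=5)
        print(x,r,S(current_tool_pos()),current_force()-f)
        if r or (current_force()-f)[0]<-2: break
print(current_time()); shoot('scene','scene6.png')
```

```text
False [0.526  0.1786 0.0548] [0.0386 0.9356 0.571 ]
gap 21.3064981028928 [-0.0624  0.065 ] [ 2.8451  0.2857 -1.2914]
out [-0.0698  0.0651] [ 3.0514  1.3202 -0.7943]
-0.066 False [-0.0657  0.0651] [ 4.686   0.3978 -0.0153]
-0.064 False [-0.0638  0.0651] [3.6455 0.8862 1.5277]
-0.062 False [-0.0618  0.065 ] [2.5372 0.8129 1.0646]
-0.06 False [-0.0598  0.065 ] [2.9866 0.8865 2.8701]
-0.058 False [-0.0587  0.065 ] [0.1029 0.0794 3.3243]
-0.056 False [-0.0587  0.065 ] [-3.5814  0.4847  6.8321]
30.3917
```

Run:
```python
from h import *
np.set_printoptions(precision=4,suppress=True)
a=-.0468;c,s=np.cos(a),np.sin(a)
W=lambda x,y:np.array([.5857+c*x-s*y,.1106+s*x+c*y])
S=lambda p:np.array([c*(p[0]-.5857)+s*(p[1]-.1106),-s*(p[0]-.5857)+c*(p[1]-.1106)])
manip.line_to([*W(-.1205,.065),.0545],rate=.03);manip.sleep(.5)
print(S(current_tool_pos()),current_tool_pos(),current_force(),current_finger_gap()*93,current_time())
P=shoot('scene','scene7.png');Q=shoot('top','top7.png')
for n,p in(('scene',P),('top',Q)):
  for t in('tray_left_knob','tag_seat','pointer_mark','tray_left_floor'): print(n,t,[(np.round(r["centre"],1).tolist(),round(r["confidence"],2)) for r in models.tip_of(t,p)[:3]])
print('pred knob',proj(P,[*W(-.1205,.065),.073]),'pm',proj(P,[*W(-.1205,0),.04]))
o=np.zeros((560,800,3),np.uint8)
o[:,:480]=cv2.resize(P["color"][125:265,235:355],(480,560),interpolation=2)
o[:400,485:797]=cv2.resize(Q["color"][135:235,230:308],(312,400),interpolation=2)
cv2.imwrite('pics/g7.png',o)
```

```text
[-0.1201  0.0655] [0.4688 0.1816 0.0546] [6.0518 0.7967 0.7288] 21.621754374412987 33.2417
scene tray_left_knob [([257.9, 207.8], 0.89)]
scene tag_seat [([296.6, 148.0], 0.85), ([309.8, 221.4], 0.38)]
scene pointer_mark [([272.5, 223.1], 0.42)]
scene tray_left_floor [([272.4, 217.1], 0.65)]
top tray_left_knob [([427.7, 224.5], 0.23)]
top tag_seat [([251.1, 149.4], 0.56)]
top pointer_mark []
top tray_left_floor [([427.6, 220.9], 0.7), ([253.5, 203.5], 0.52), ([197.8, 199.4], 0.44)]
pred knob [256.918  208.2537] pm [271.1909 224.3467]
```

View pics/g7.png

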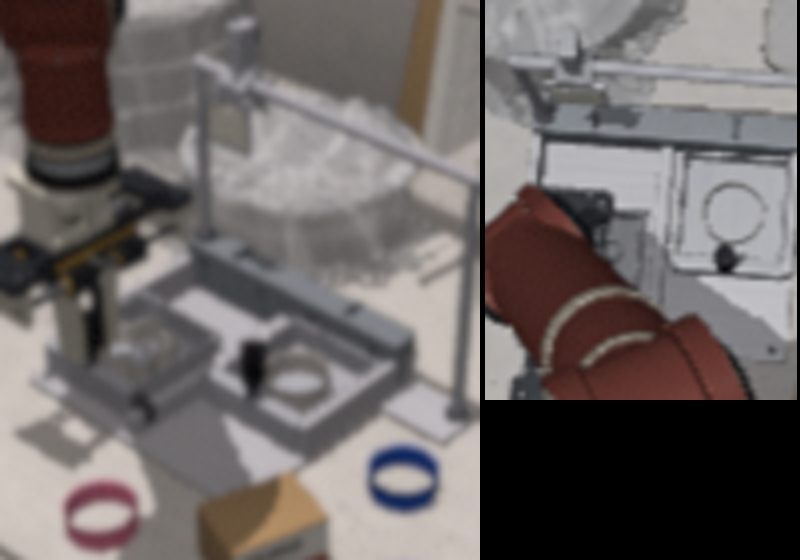

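Run:
```python
from h import *
np.set_printoptions(precision=4,suppress=True)
a=-.0468;c,s=np.cos(a),np.sin(a)
W=lambda x,y:np.array([.5857+c*x-s*y,.1106+s*x+c*y])
S=lambda p:np.array([c*(p[0]-.5857)+s*(p[1]-.1106),-s*(p[0]-.5857)+c*(p[1]-.1106)])
manip.line_to([*W(-.1213,.065),.0545],rate=.01);manip.sleep(.5)
print(S(current_tool_pos()),current_force(),current_finger_gap()*93,current_time())
ticket.finish_job()
```

```text
[-0.1209  0.0655] [5.3576 1.0954 0.1958] 21.33720147644502 34.4917
the job is handed in; nothing more can be done
```

The job is handed in at 34.5 s, with no reported verdict. The tag hanger hangs over the left tray, which holds the star cutter, and the arm is holding that tray open at the pointer.

- **Hanger:** I took it off the rest and hooked it over the free right-hand end of the rail. It touched at the expected height (TCP z 0.257 m). I slid it to the left tray's centre line and let go. The last picture shows it hanging on the rail there. The "top" detection agrees with the aimed spot to 1–2 px; the "scene" one sits 3–5 px lower in the picture but level sideways.
- **Tray:** I gripped the left knob, found its shut position by touch (stand x about -59 mm) and pulled it out 62 mm to about -121 mm. At hand-in the finger gap was 21.3 mm on the 22 mm knob. The tool felt a pull of about 5.4 N, which fits the spring.
- **Other things:** The right tray was still shut in the last picture. I touched none of the bystanders; the carton was still in place there, but I did not check the others again.

**Uncertain:** the pointer's position rests on vision. The "top" view put it at about -120 to -122 mm, and the less certain "scene" view at about -123 mm or slightly beyond. I chose -121 mm, so expect an error of roughly 2 mm, possibly a little more. In the last pictures the arm hid the pulled knob and the pointer from the top camera, so that view could not confirm they are level.

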